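# Lock the rib jig's hidden bar with its tooling pin

### The job

Take the slim square-handled tooling pin from the wooden rack and lock the jig with it: put the pin's tip through the slot in the aluminium lid, feel along the bar underneath for its hidden hole, and let the pin drop fully home, upright with its collar flat on the lid, then let go. The bar dents, so never press or shove the pin against the jig with more than 30 N, and leave the other pin and the things on the bench where they are.

Things in the scene. Friction and masses are not known exactly. Their poses are not given: they have to be found in the camera images.
- pin: the slim tooling pin, plain steel, 100 to 170 g, 90 mm tall, upright in one of the rack's two holes. Origin at its tip's end, z up the shaft. From the tip: round shaft 10 mm thick, 45 mm long (end tapered to 7 mm over the last 2 mm); round collar 28 mm across, 5 mm thick; square handle 20 x 20 mm, 40 mm tall (50 to 90 mm above the tip), flat sides facing the pin's x and y
- pin_handle (a point): centre of the pin's square handle, on its axis, 70 mm above the tip and 20 mm below the handle's top; axes as the pin's
- rack: fixed wooden block 56 x 160 x 55 mm tall, long along its y. Two holes 19 mm in diameter and 50 mm deep, 48 mm either side of the middle along y; each holds a pin whose collar rests on the top. Origin at the centre of the underside
- jig: fixed closed box 80 x 190 x 60 mm tall, dark steel sides, aluminium lid, long along its y; origin at the centre of its underside. Inside, hidden by the lid, a hard rigid black bar is clamped, with one round hole. The hole lies on the slot's centre line, but where along it is unknown and differs each time: up to 24 mm either way from the slot's middle
- slot (a point): middle of the slot at the lid's top face, axes as the jig's. The slot runs along y, 71 x 13 mm, through the 8 mm lid. The bar's flat top lies 18 mm below the lid's top, under the whole slot; its hole is 12 mm wide (1 mm chamfer) and 30 mm deep. The handle's centre is 52 mm above this point when the pin's tip rests on the bar, 25 mm when the pin is home with its collar on the lid
- spare_knob (a point): knob of the other pin, which stays in the rack's other hole: thicker (16 mm shaft, 28 mm collar) with a round mushroom knob 28 mm across instead of a square handle, 84 mm tall; point 70 mm above its tip
- tub_mid (a point): centre, half-way up, of a loose clear plastic tub 84 mm across and 55 mm tall
- jar_mid (a point): centre, half-way up, of a loose jar 56 mm across and 75 mm tall
- deburrer_grip (a point): handle of a loose screwdriver-like deburring tool lying on the bench beyond the jig
- rivet_set_mid (a point): centre, half-way up, of a loose dark steel rivet set standing on the bench, 26 mm across and 50 mm tall
There are look-alikes about, which are no part of the job. Leave any orange or yellow look-alike of the pin alone.

How it is judged:
By the outcome, as a careful person would: the job done as asked, in the order asked, and still so for the second after the job is handed in, with the robot touching nothing.
It also fails if it takes over 72 s, if anything falls off the work surface, if the arm or the gripper's body presses on something with over 40 N, if the wrist force passes 120 N, or if a joint passes its speed limit or range.

### The arm

A 6-joint arm with a two-finger parallel gripper is mounted at the origin on the work surface. World frame = base frame: x ahead of the robot, y to its left, z up, the work surface at z = 0. Lengths are in m, angles in degrees, forces in N, time in s.
With the tool pointing down it reaches from about 0.4 to 0.825 m from the base axis. Payload 7 kg.
Tool frame: the origin (TCP) lies at the very end of the fingers, on their centre line; the grasp point (between the pads) lies 19 mm behind it (grasp_offset is the x of the grasp point in the tool frame, in m); x points along the fingers, y is the direction in which the jaws open and shut, and the axes are right-handed (so a half turn about x gives the same grasp; the last joint's range is limited). The gripper opens to 88 mm and grips with 3 to 60 N. Pads are 19 mm wide; open, the fingers measure 130 mm over their backs; the gripper's body (78 mm by 193 mm) begins 47 mm behind the grasp point.
Start: joints at [86.866, 20.546, 0.682, 0, -70.136, -16.507], TCP at [0.227, 0.636, 0.227] pointing down, gripper open.
Joint ranges: [-176.03, 176.03], [-82.01, 121.73], [-58.28, 71.71], [-173.87, 95.51], [-174.79, -0.11], [-173.66, 173.66]. Speed limits (degrees/s): [136.94, 136.94, 172.46, 180, 180, 180].

### API

Orientations are given as [roll, pitch, yaw] about the fixed x, y, z axes, in that order (R = Rz(yaw) Ry(pitch) Rx(roll)).
In Python, from plant import get_obs, snapshot, close_job, grasp_offset gives the robot as it stands.
- The arm moves only by the tool carry_out, never from a script. Its argument "series" is a list that holds one entry, the list of rows, each a list of 6 numbers: the shift along the tool's x, y, z in mm, then the turn, a rotation vector about the tool's x, y, z in degrees. A call has 1 to 10 rows; each row is the pose to reach, as a shift and turn from the pose commanded when the call began, along the tool's axes at that moment; what a row does not reach only later rows make up. A row lasts 1/8 s, in which the tool goes at most 62.5 mm and 10.7 degrees, less where a joint would pass 70% of its speed; a pose out of reach is approached as far as the arm can. A call with a gripper value outside its range is refused whole. "hand" is the gripper's target within -1 to 1 (shut at 1, half-way at 0, fully open at -1), set as the call begins (left out, the last holds). The fingers move at their own pace and stop on an object; the grip force is fixed at half the most. Time passes only in rows, so rows that repeat a pose let the fingers close. It gives the time, the measured TCP pose, the force and the opening at its end, in the units of the state.
- get_obs(): the state, without advancing time (a new reading comes with each control period).
- snapshot(name): name is "side" or "top" or "wrist"; returns a dict with "color" (480x640x3 uint8, red, green, blue), "fx", "fy", "cx", "cy" (pixels), "dist_coeffs" ([k1, k2, p1, p2, k3] as OpenCV has them; the pictures are not rectified), "eye" and "attitude" of the camera in the world. Camera axes: x right, y down, z forward; pixel columns grow to the right and rows downward; lengths in m; the calibration is good to about 2 mm. A picture is of the moment at which its call begins. There is no depth.
- close_job(): hands the job in, once; it reports no verdict.
The state is a dict: "clock": time; "joint_pos": joint angles; "qvel": joint speeds; "tau": joint torques, N m; "tool_pos": TCP position; "orientation": TCP orientation; "force": force on the tool from outside, world axes, zero at the start; "moment": the same for the moment, N m; "opening": finger opening in m.
Only numpy, scipy, OpenCV 4.12 (cv2) and the standard library are available. Lean on these libraries where they do the work, as an engineer would, in place of code of your own. Each camera call takes 0.05 s, during which the arm holds its last target.

## Working session

There is one attempt and no reset: what is moved stays moved. The work goes in short steps, Python scripts to look and compute and a tool call to move; the robot and the scene stay as the last step left them, time stands still between calls to the robot, and variables do not carry over. Pictures are saved under pics/ and viewed, and the job is handed in when it is done.

Besides the shell and the picture viewer there is one more tool, called after "Call:" by a JSON object that holds its "name" and its "arguments". carry_out: Moves the arm, as the interface text tells. Its arguments: {"type":"object","properties":{"series":{"type":"array","items":{"type":"array","items":{"type":"array","items":{"type":"number"}}}},"hand":{"type":"number"}},"required":["series"]}

```bash
ls; mkdir -p pics; python3 - <<'E'
from plant import *
import cv2
print(get_obs(), grasp_offset)
for n in ["side","top","wrist"]:
    s=snapshot(n); cv2.imwrite(f"pics/{n}0.png",s["color"][:,:,::-1])
    print(n,{k:v for k,v in s.items() if k!="color"})
E
```

```text
pics
{'clock': 0.0, 'joint_pos': array([ 8.68668410e+01,  2.05903420e+01,  6.34101063e-01, -2.12888432e-02,
       -7.01342441e+01, -1.65051630e+01]), 'qvel': array([ 0.07952321,  0.07809057,  0.032348  , -0.05880299,  0.07783938,
       -0.01695308]), 'tau': array([ 2.71109166e-03, -5.82714236e+01,  2.93059194e+01,  6.99727759e+00,
        6.92254049e-03, -1.33643566e-04]), 'tool_pos': array([0.22672863, 0.6352715 , 0.22563382]), 'orientation': array([  94.03522043,   89.90732751, -105.61035169]), 'force': array([-0.09249525,  0.36244631,  0.6691419 ]), 'moment': array([-0.05881339,  0.01874336,  0.02703522]), 'opening': 0.08733745999741065} -0.0188
side {'fx': 478.27751367232094, 'fy': 478.27751367232094, 'cx': 314.8379949461317, 'cy': 233.84547603917005, 'dist_coeffs': array([-0.08316236,  0.        ,  0.        ,  0.        ,  0.        ]), 'eye': array([ 0.1352252 , -0.53094067,  0.61543831]), 'attitude': array([-125.82425927,    0.96913608,  -42.87222388])}
top {'fx': 548.9413377108643, 'fy': 548.9413377108643, 'cx': 311.8912698215074, 'cy': 238.58805953367866, 'dist_coeffs': array([-0.08486897,  0.        ,  0.        ,  0.        ,  0.        ]), 'eye': array([ 0.54014433, -0.01056588,  1.28587897]), 'attitude': array([-176.59660466,    1.28870178,  -91.16433232])}
wrist {'fx': 347.6688507474324, 'fy': 347.6688507474324, 'cx': 319.3852094285256, 'cy': 240.47986470514647, 'dist_coeffs': array([-0.0630147,  0.       ,  0.       ,  0.       ,  0.       ]), 'eye': array([0.29717502, 0.60893038, 0.38442278]), 'attitude': array([ 1.63822641e+02, -1.52300316e-01, -1.09652477e+02])}
```

View pics/side0.png

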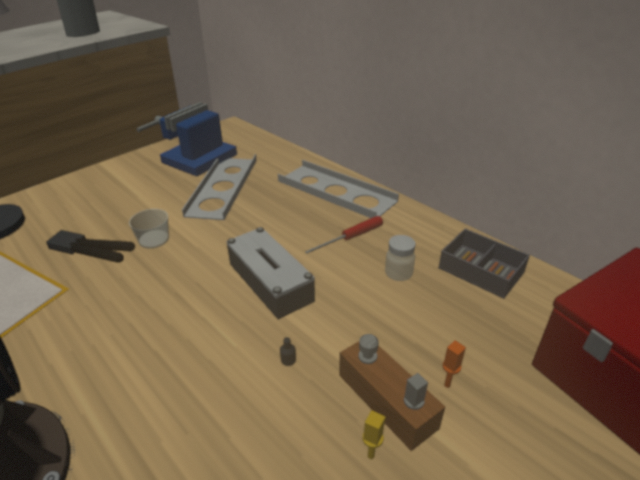

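View pics/top0.png

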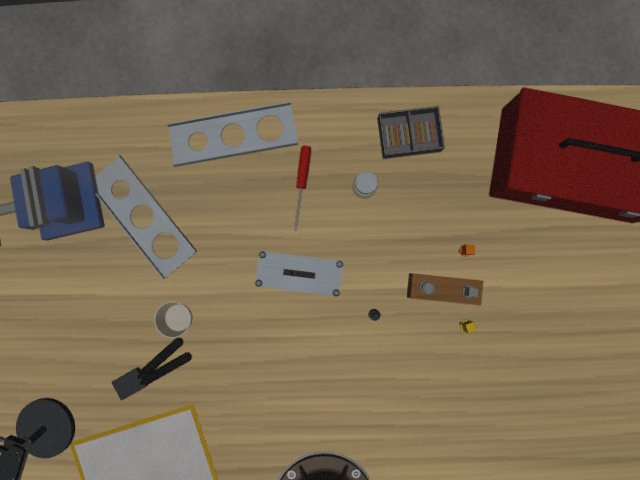

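View pics/wrist0.png

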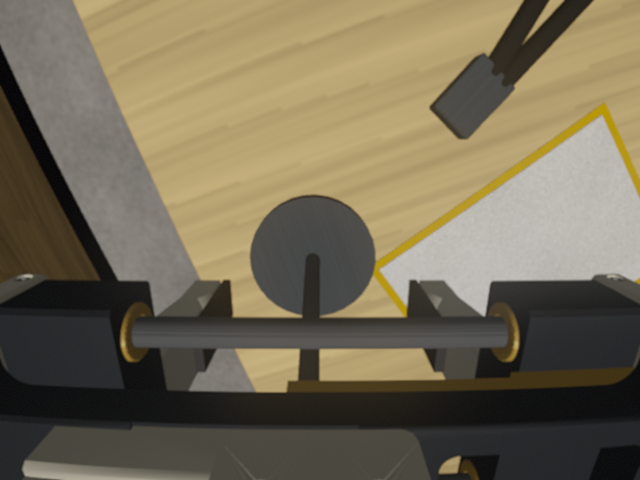

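The side and top views show the jig at about (299,273) in the top view. The rack is at (445,289), with the square-handled pin at (470,292) and the round knob at (428,288). The orange and yellow look-alikes stand on either side of the rack. Next I'll enlarge the crops.

```bash
python3 - <<'E'
import cv2
t=cv2.imread("pics/top0.png"); s=cv2.imread("pics/side0.png")
cv2.imwrite("pics/cA.png",cv2.resize(t[240:310,395:495],None,fx=8,fy=8,interpolation=cv2.INTER_CUBIC))
cv2.imwrite("pics/cB.png",cv2.resize(t[240:310,250:350],None,fx=8,fy=8,interpolation=cv2.INTER_CUBIC))
cv2.imwrite("pics/cC.png",cv2.resize(s[325:445,330:480],None,fx=5,fy=5,interpolation=cv2.INTER_CUBIC))
E
```

```text
(no output)
```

View pics/cA.png

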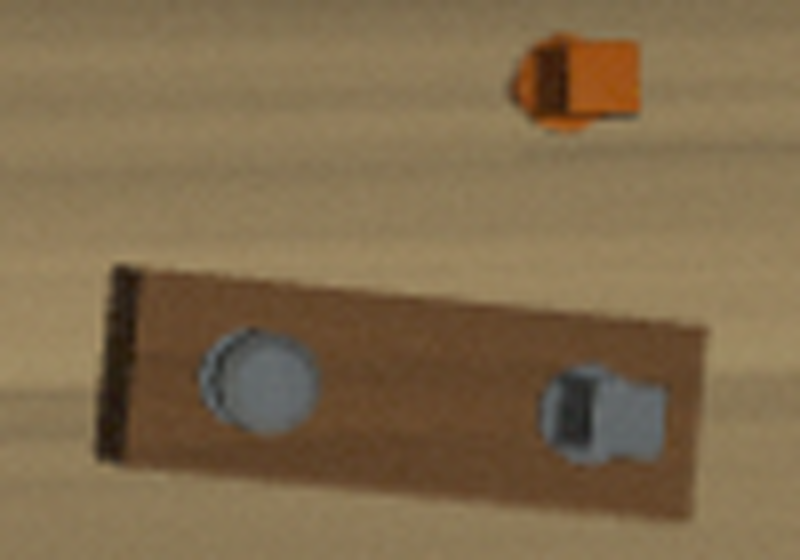

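View pics/cB.png

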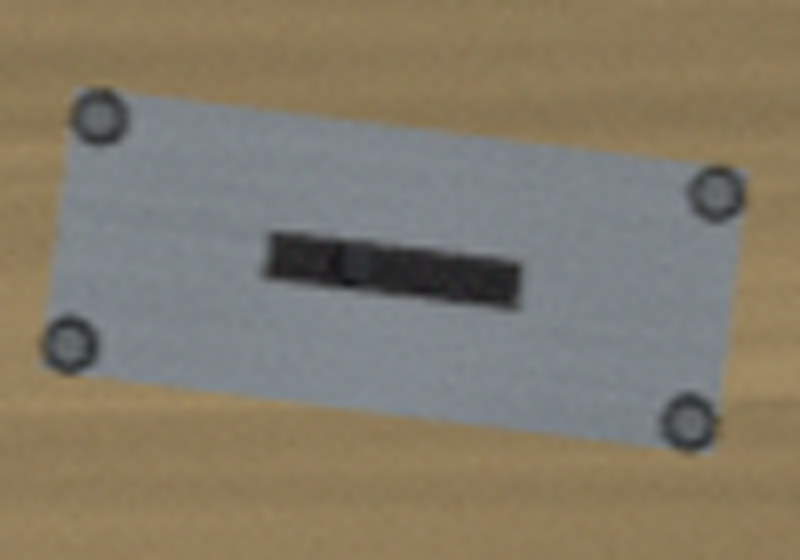

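View pics/cC.png

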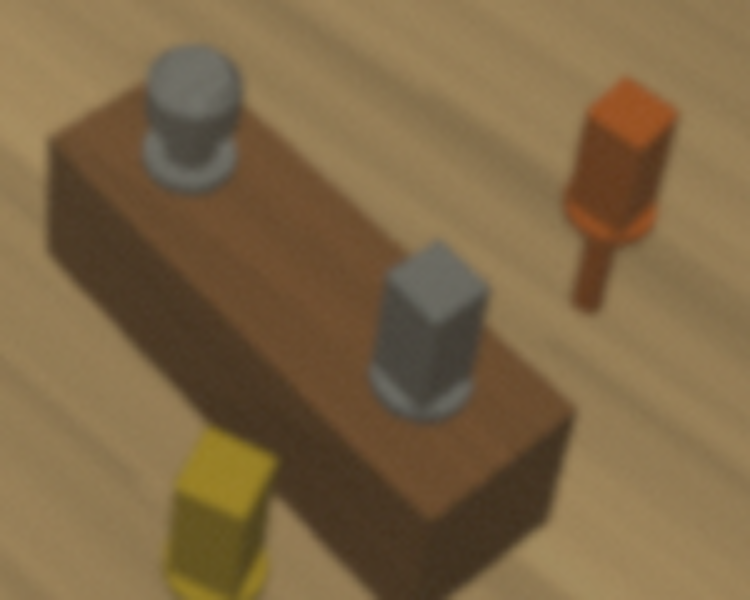

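```bash
cat > h.py <<'E'
import numpy as np, cv2
from scipy.spatial.transform import Rotation as R
from scipy.optimize import least_squares
from plant import *
def rot(a): return R.from_euler('xyz',a,degrees=True)
def K(s): return np.array([[s["fx"],0,s["cx"]],[0,s["fy"],s["cy"]],[0,0,1.]])
def unproj(s,uv,z):
    p=cv2.undistortPoints(np.array(uv,float).reshape(-1,1,2),K(s),s["dist_coeffs"]).reshape(-1,2)
    d=rot(s["attitude"]).apply(np.c_[p,np.ones(len(p))])
    return s["eye"]+d*((np.broadcast_to(z,len(p))-s["eye"][2])/d[:,2])[:,None]
def proj(s,P):
    r=rot(s["attitude"]).inv()
    P=np.atleast_2d(P); 
    return cv2.projectPoints(r.apply(P-s["eye"]),np.zeros(3),np.zeros(3),K(s),s["dist_coeffs"])[0].reshape(-1,2)
def down(yaw):  # tool x down, tool y along world yaw
    y=np.array([np.cos(yaw),np.sin(yaw),0]); x=np.array([0,0,-1.])
    return R.from_matrix(np.c_[x,y,np.cross(x,y)])
def rel(pos,Rt,o=None):
    o=o or get_obs(); R0=rot(o["orientation"])
    return R0.inv().apply(np.array(pos)-o["tool_pos"])*1000,(R0.inv()*Rt).as_rotvec(degrees=True)
def crop(c,off,k): return (np.array(c,float)+.5)/k-.5+np.array(off)
E
python3 - <<'E'
from h import *
s=snapshot("top")
def rectfit(px,z,L,W):
    P=unproj(s,px,z)[:,:2]
    loc=np.array([[-W,L],[-W,-L],[W,-L],[W,L]])/2  # order determined below
    c=P.mean(0)
    f=lambda q:((loc@np.array([[np.cos(q[2]),np.sin(q[2])],[-np.sin(q[2]),np.cos(q[2])]])+q[:2])-P).ravel()
    best=min((least_squares(f,[*c,a]) for a in (0,np.pi)),key=lambda r:r.cost)
    print(best.x[:2],np.degrees(best.x[2]),"rms mm",1000*np.sqrt(2*best.cost/8), "lens",[round(1000*np.linalg.norm(P[i]-P[i-1]),1) for i in range(4)])
# near-left,... image up=+x, left=+y ; order: UL(+x,+y),UR,LR,LL
rectfit(crop([[80,90],[748,170],[715,450],[42,372]],[250,240],8)[[3,2,1,0]],.06,.19,.08)
rectfit(crop([[272,233],[522,264],[517,308],[265,277]],[250,240],8)[[3,2,1,0]],.06,.071,.013)
rectfit(crop([[137,268],[707,327],[690,521],[122,462]],[395,240],8)[[3,2,1,0]],.055,.16,.056)
print("pin",unproj(s,crop([[629,420],[592,383],[664,388],[660,460],[588,455]],[395,240],8),.1))
print("orange top",unproj(s,crop([[605,78]],[395,240],8),.09),"spare",unproj(s,crop([[270,385]],[395,240],8),.094))
print("hint",unproj(s,crop([[355,262]],[250,240],8),.042))
w=snapshot("wrist");print("disc z0,z.2",unproj(w,[[313,255]],0),unproj(w,[[313,255]],.2), proj(w,[[.227,.636,.03]]))
print("disc top",unproj(s,[[45,430]],0),unproj(s,[[45,430]],.2))
t=cv2.imread("pics/top0.png"); cv2.imwrite("pics/cD.png",cv2.resize(t[370:480,0:140],None,fx=5,fy=5,interpolation=cv2.INTER_CUBIC))
o=get_obs();print(rot(o["orientation"]).as_matrix().round(3))
E
```

```text
[0.53653121 0.04589872] 352.08036407570717 rms mm 0.7004824904130637 lens [np.float64(79.5), np.float64(189.0), np.float64(78.4), np.float64(188.2)]
[0.53650173 0.04632215] -8.19147118445804 rms mm 0.2832728306484549 lens [np.float64(12.4), np.float64(70.9), np.float64(12.3), np.float64(70.4)]
[ 0.49478023 -0.28278484] 352.84778545847956 rms mm 0.6846516356530392 lens [np.float64(54.3), np.float64(160.2), np.float64(54.4), np.float64(161.0)]
pin [[ 0.48822584 -0.33069844  0.1       ]
 [ 0.49841353 -0.3209729   0.1       ]
 [ 0.49659506 -0.3405002   0.1       ]
 [ 0.47727194 -0.33877323  0.1       ]
 [ 0.47909748 -0.31926015  0.1       ]]
orange top [[ 0.58089554 -0.33003142  0.09      ]] spare [[ 0.49972084 -0.2349295   0.094     ]]
hint [[0.53907082 0.05812541 0.042     ]]
disc z0,z.2 [[0.17771757 0.65867839 0.        ]] [[0.23983985 0.63284975 0.2       ]] [[316.8895771  214.90537385]]
disc top [[0.17067039 0.66715151 0.        ]] [[0.22813675 0.56174231 0.2       ]]
[[-0.    -0.336 -0.942]
 [-0.001 -0.942  0.336]
 [-1.     0.001 -0.   ]]
```

View pics/cD.png

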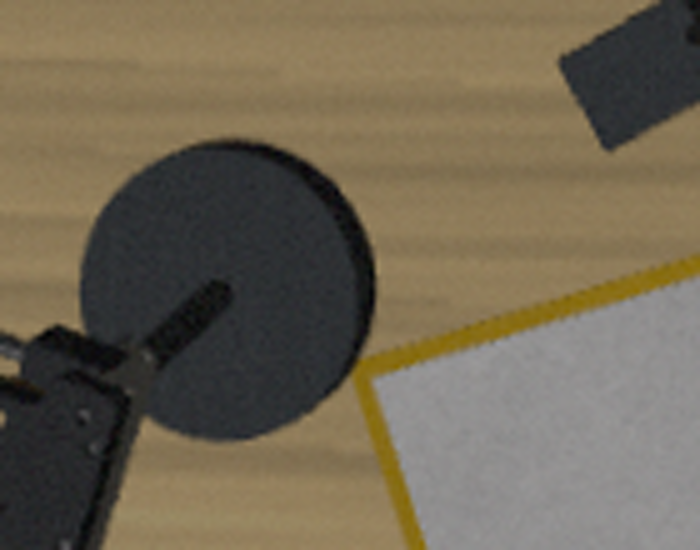

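```bash
python3 - <<'E'
from h import *
w=snapshot("wrist")
print(proj(w,[[.174,.663,z] for z in (0,.1,.2,.3)]))
Rt=down(np.radians(262.85))
for p in ([.45,.25,.227],[.488,-.331,.2]): print(rel(p,Rt))
E
```

```text
[[310.72094348 258.9714336 ]
 [308.27825758 295.75647204]
 [303.7330761  364.6437321 ]
 [292.80961244 533.05127756]]
(array([  -0.5798503 ,  288.09624958, -339.77369313]), array([-1.24949459e+01, -9.00691103e-04, -3.44660188e-02]))
(array([  26.75686425,  822.48716662, -570.88633196]), array([-1.24949459e+01, -9.00691103e-04, -3.44660188e-02]))
```

Call:
{"name": "carry_out", "arguments": {"series": [[[0,0,-40,0,0,0],[0,20,-90,-2,0,0],[0,55,-135,-4,0,0],[0,95,-175,-6,0,0],[0,140,-215,-8,0,0],[0,185,-255,-10,0,0],[0,230,-295,-12.5,0,0],[0,280,-330,-12.5,0,0],[0,330,-360,-12.5,0,0],[0,385,-385,-12.5,0,0]]], "hand": -1}}

```text
clock: 1.55
tool_pos: [0.4603, 0.1419, 0.2267]
orientation: [-152.7, 90.0, 20.2]
force: [1.7, 0.8, 0.0]
opening: 0.0881
```

```bash
python3 - <<'E'
from h import *
o=get_obs(); print(o["clock"],o["joint_pos"].round(1),o["tool_pos"],o["force"].round(1))
Rt=down(np.radians(262.85))
for p in ([.488,-.331,.2],[.488,-.331,.125]): print(rel(p,Rt,o))
E
```

```text
1.55 [ 40.6   2.  -22.9   0.  -65.1  42.3] [0.46031397 0.14190517 0.22672635] [1.7 0.8 0. ]
(array([ 26.65606523, 465.81482426, -86.17493632]), array([ 0.01782849, -0.02605651,  0.01347056]))
(array([101.6560554 , 465.83245188, -86.14082568]), array([ 0.01782849, -0.02605651,  0.01347056]))
```

Call:
{"name": "carry_out", "arguments": {"series": [[[0,45,-10,0,0,0],[0,100,-20,0,0,0],[0,160,-30,0,0,0],[5,220,-40,0,0,0],[10,280,-50,0,0,0],[15,340,-60,0,0,0],[20,395,-70,0,0,0],[27,440,-80,0,0,0],[27,466,-86,0,0,0],[27,466,-86,0,0,0]]]}}

```text
clock: 2.8
tool_pos: [0.4871, -0.331, 0.1988]
orientation: [-1.0, 89.9, 171.7]
force: [-0.5, 0.5, -0.3]
opening: 0.0878
```

```bash
python3 - <<'E'
from h import *
o=get_obs(); print(o["clock"],o["joint_pos"].round(1),o["tool_pos"],o["force"].round(1))
for n in ("wrist","side"):
    w=snapshot(n); cv2.imwrite(f"pics/{n}1.png",w["color"][:,:,::-1])
E
```

```text
2.8 [-15.2  13.7 -12.8   0.  -63.6  97.9] [ 0.48712402 -0.3310401   0.19884635] [-0.5  0.5 -0.3]
```

View pics/wrist1.png

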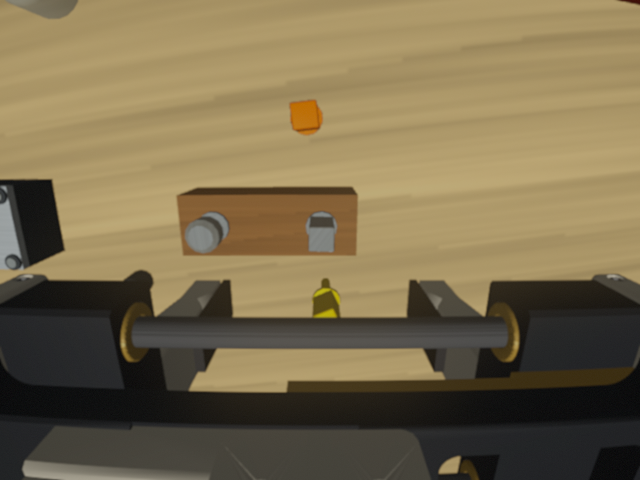

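```bash
python3 - <<'E'
from h import *
t=cv2.imread("pics/wrist1.png"); cv2.imwrite("pics/cE.png",cv2.resize(t[200:265,280:365],None,fx=9,fy=9,interpolation=cv2.INTER_CUBIC))
E
```

```text
(no output)
```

View pics/cE.png

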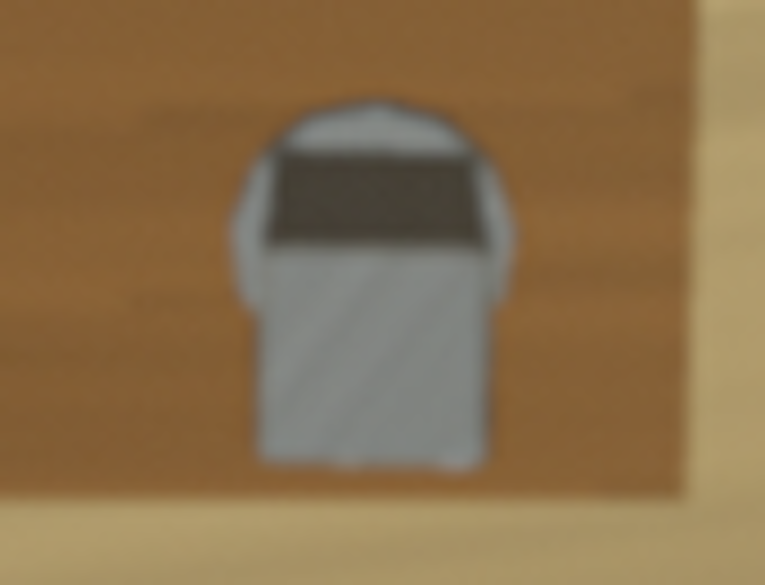

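```bash
python3 - <<'E'
from h import *
w=snapshot("wrist"); o=get_obs()
c=unproj(w,crop([[264,247],[489,247],[489,465],[258,462]],[280,200],9),.1)
print(c,c.mean(0), np.linalg.norm(np.diff(c,axis=0),axis=1))
d=c[2]-c[1]; print(np.degrees(np.arctan2(*(c[1]-c[0])[1::-1])), np.degrees(np.arctan2(d[1],d[0])))
m=c.mean(0)
print(rel([m[0],m[1],.066],down(np.radians(262.85)),o))
E
```

```text
[[ 0.4985548  -0.32430604  0.1       ]
 [ 0.49615784 -0.34326317  0.1       ]
 [ 0.47682516 -0.34105127  0.1       ]
 [ 0.47960945 -0.32122799  0.1       ]] [ 0.48778681 -0.33246212  0.1       ] [0.01910806 0.01945881 0.02001786]
-97.20629590281932 173.47302976146435
(array([133.54253281,   3.5032719 ,  -0.85570367]), array([0.01066968, 0.00247524, 0.01177205]))
```

Call:
{"name": "carry_out", "arguments": {"series": [[[30,2.5,-0.5,0,0,0],[65,2.5,-0.5,0,0,0],[95,2.5,-0.5,0,0,0],[115,2.5,-0.5,0,0,0],[128,2.5,-0.5,0,0,0],[133,2.5,-0.5,0,0,0],[133,2.5,-0.5,0,0,0]]]}}

```text
clock: 3.82
tool_pos: [0.488, -0.3318, 0.067]
orientation: [160.7, 90.0, -26.4]
force: [0.5, -0.7, -0.5]
opening: 0.0876
```

Call:
{"name": "carry_out", "arguments": {"series": [[[0,0,0,0,0,0],[0,0,0,0,0,0],[0,0,0,0,0,0],[0,0,0,0,0,0],[0,0,0,0,0,0],[0,0,0,0,0,0],[0,0,0,0,0,0],[0,0,0,0,0,0]]], "hand": 1}}

```text
clock: 4.82
tool_pos: [0.4877, -0.332, 0.0666]
orientation: [142.8, 90.0, -44.4]
force: [-0.6, -0.6, -0.6]
opening: 0.0198
```

```bash
python3 - <<'E'
from h import *
o=get_obs(); print(o)
for n in ("wrist","side"):
    w=snapshot(n); cv2.imwrite(f"pics/{n}2.png",w["color"][:,:,::-1])
E
```

```text
{'clock': 4.825, 'joint_pos': array([-1.52676850e+01,  2.12193565e+01, -2.15824034e+01,  5.00814134e-03,
       -4.71916430e+01,  9.81263567e+01]), 'qvel': array([ 0.03730619,  0.06925746,  0.04680186, -0.01650749,  0.01593808,
       -0.02541571]), 'tau': array([ 1.16499388e-01, -5.27925503e+01,  2.28908086e+01,  5.28157979e+00,
        4.18070122e-02, -6.03237320e-03]), 'tool_pos': array([ 0.48774027, -0.33197717,  0.06658434]), 'orientation': array([142.7557572 ,  89.99244871, -44.38216801]), 'force': array([-0.63380344, -0.61722614, -0.6115535 ]), 'moment': array([-0.11573813, -0.036457  , -0.01911076]), 'opening': 0.01978209520638774}
```

View pics/wrist2.png

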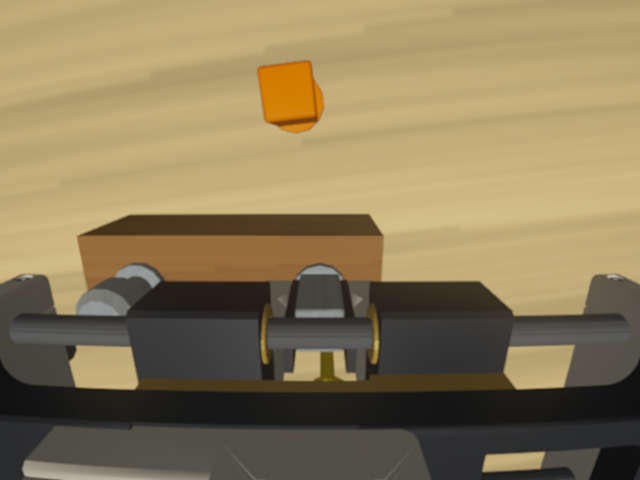

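View pics/side2.png

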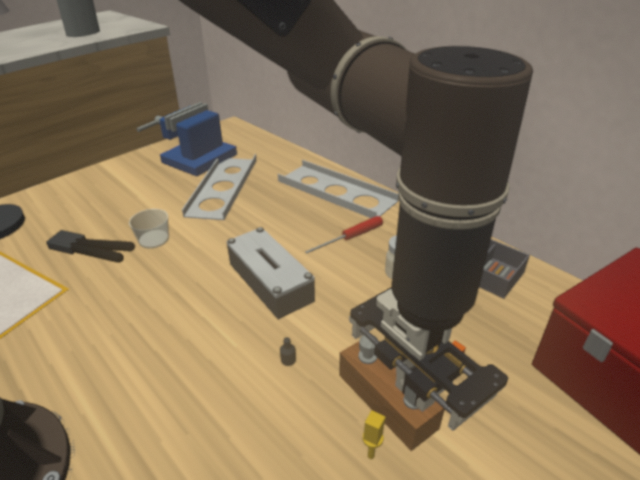

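The pin is gripped, with an opening of 19.8 mm that matches the 20 mm handle, so I'll lift it straight up.

Call:
{"name": "carry_out", "arguments": {"series": [[[-10,0,0,0,0,0],[-30,0,0,0,0,0],[-60,0,0,0,0,0],[-95,0,0,0,0,0],[-120,0,0,0,0,0],[-120,0,0,0,0,0],[-120,0,0,0,0,0]]]}}

```text
clock: 5.8
tool_pos: [0.4871, -0.3316, 0.186]
orientation: [-37.3, 89.9, 135.6]
force: [-0.6, 0.4, -1.9]
opening: 0.0198
```

```bash
python3 - <<'E'
from h import *
o=get_obs(); print(o["clock"],o["joint_pos"].round(1),o["tool_pos"],o["force"].round(2),o["moment"].round(3),o["opening"])
w=snapshot("side"); cv2.imwrite("pics/side3.png",w["color"][:,:,::-1])
w=snapshot("wrist"); cv2.imwrite("pics/wrist3.png",w["color"][:,:,::-1])
print(rel([.5365,.0461,.187],down(np.radians(261.9)),o))
E
```

```text
5.8 [-15.3  14.3 -13.7  -0.  -62.   98.1] [ 0.48711584 -0.33156311  0.18596985] [-0.57  0.43 -1.88] [-0.092  0.057  0.002] 0.019826447342448456
(array([  -0.80332497, -380.87373196,   -1.9583067 ]), array([0.94483071, 0.04544632, 0.03398095]))
```

View pics/side3.png

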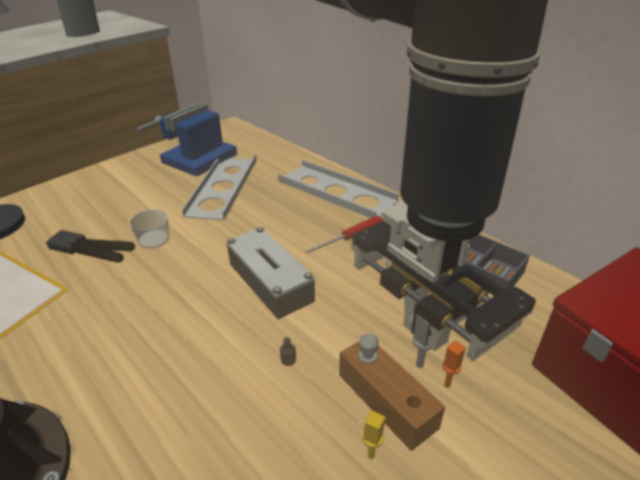

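View pics/wrist3.png

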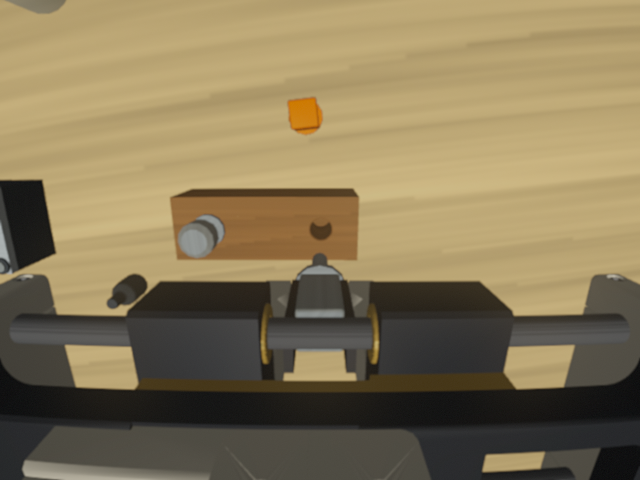

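Call:
{"name": "carry_out", "arguments": {"series": [[[0,-30,0,0,0,0],[0,-80,0,0.5,0,0],[0,-135,0,0.9,0,0],[0,-190,0,0.9,0,0],[0,-245,0,0.9,0,0],[0,-300,-1,0.9,0,0],[0,-350,-1.5,0.9,0,0],[0,-380,-2,0.9,0,0],[0,-380,-2,0.9,0,0],[0,-380,-2,0.9,0,0]]]}}

```text
clock: 7.15
tool_pos: [0.5364, 0.0447, 0.1858]
orientation: [30.9, 89.9, -157.1]
force: [0.1, -0.3, -1.6]
opening: 0.0197
```

```bash
python3 - <<'E'
from h import *
o=get_obs(); print(o["clock"],o["joint_pos"].round(1),o["tool_pos"],o["force"].round(2),o["moment"].round(3),o["opening"])
w=snapshot("wrist"); cv2.imwrite("pics/wrist4.png",w["color"][:,:,::-1])
cv2.imwrite("pics/cF.png",cv2.resize(w["color"][170:300,225:415,::-1],None,fx=4,fy=4,interpolation=cv2.INTER_CUBIC))
R0=rot(o["orientation"]); print(R0.as_matrix().round(3), "tip pred px",proj(w,[o["tool_pos"]+R0.apply([.0566,0,0]), o["tool_pos"]+R0.apply([.0116,0,0])]))
E
```

```text
7.15 [ 25.6   9.6 -19.9  -0.  -60.6  56.4] [0.53638793 0.04468538 0.18576276] [ 0.14 -0.35 -1.56] [-0.088  0.039  0.001] 0.019672576696847185
[[-0.002 -0.139 -0.99 ]
 [-0.001 -0.99   0.139]
 [-1.     0.001  0.001]] tip pred px [[316.90905079 258.62261571]
 [316.43958767 286.5005564 ]]
```

View pics/cF.png

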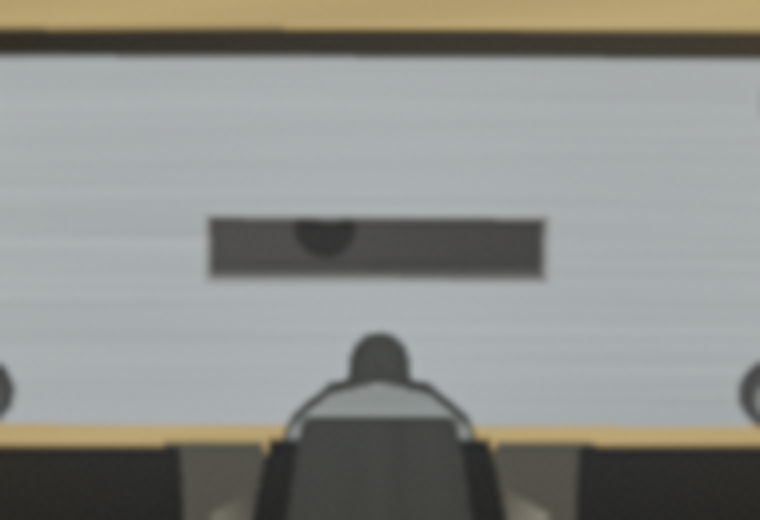

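```bash
python3 - <<'E'
from h import *
w=snapshot("wrist"); o=get_obs()
c=unproj(w,crop([[210,219],[545,219],[545,277],[208,277]],[225,170],4),.06)
print(c,c.mean(0)); m=(c[1]+c[2]-c[0]-c[3])/2; print("slot len",np.linalg.norm(m),"yaw",np.degrees(np.arctan2(m[1],m[0]))+90+0, "w",np.linalg.norm(c[3]-c[0]))
hcen=unproj(w,crop([[325,228]],[225,170],4),.042)[0]
a=np.radians(-8.1); yj=np.array([-np.sin(a),np.cos(a)])
print("hole",hcen,"along slot mm",1000*(hcen[:2]-c.mean(0)[:2])@yj)
R0=rot(o["orientation"]); tip=o["tool_pos"]+R0.apply([.0566,0,0])
# tip actual px: sides 352..408 at crop row ~360; bottom of circle 333
tp=unproj(w,crop([[380,361]],[225,170],4),tip[2])[0]; print("tip model",tip,"seen",tp)
for r in (.0035,):
    th=np.linspace(0,2*np.pi,37); P=tip+R0.apply(np.c_[0*th,r*np.cos(th),r*np.sin(th)])
    q=proj(w,P); q2=proj(w,tip+R0.apply(np.c_[0*th-.002,.005*np.cos(th),.005*np.sin(th)]))
    print("pred outline crop top row",(q[:,1].min()+.5-170)*4,"shaft",(q2.min(0)+.5-[225,170])*4,(q2.max(0)+.5-[225,170])*4)
t=snapshot("top")
print("top hint along", 1000*(np.array([.53907,.05813])-[.5365,.0462])@yj)
E
```

```text
[[0.54735645 0.07689289 0.06      ]
 [0.53742789 0.00707212 0.06      ]
 [0.52478925 0.00843846 0.06      ]
 [0.53490313 0.0795208  0.06      ]] [0.53611918 0.04298107 0.06      ]
slot len 0.07116070421717406 yaw -8.095602446173473 w 0.012727564286394233
hole [0.53766713 0.05452552 0.042     ] along slot mm 11.647387553796394
tip model [0.53648084 0.04407831 0.12950566] seen [0.53533327 0.04264204 0.12950566]
pred outline crop top row 335.79454560755005 shaft [339.94202219 330.86596821] [401.59134277 389.09868381]
top hint along 12.173098402638132
```

Call:
{"name": "carry_out", "arguments": {"series": [[[15,-4.5,0,0,0,0],[40,-4.5,0,0,0,0],[57,-4.5,0,0,0,0],[63,-4.5,0,0,0,0],[63,-4.5,0,0,0,0],[63,-4.5,0,0,0,0]]]}}

```text
clock: 8.05
tool_pos: [0.538, 0.0494, 0.1241]
orientation: [-156.5, 89.9, 15.4]
force: [1.2, -0.5, -1.1]
opening: 0.0198
```

```bash
cat > look.py <<'E'
from h import *
import sys
n=sys.argv[1]
o=get_obs(); print(o["clock"],o["tool_pos"].round(4),o["force"].round(2),o["moment"].round(3),round(o["opening"],4))
R0=rot(o["orientation"]); print("tilt",R0.as_matrix()[:,0].round(4),"yaw y",np.degrees(np.arctan2(*R0.as_matrix()[1::-1,1])))
w=snapshot("wrist"); s=snapshot("side")
tip=o["tool_pos"]+R0.apply([.0566,0,0]); print("tip",tip, proj(w,tip),proj(s,tip))
u,v=proj(s,tip)[0].astype(int)
a=cv2.resize(w["color"][190:340,240:400,::-1],(400,375),interpolation=cv2.INTER_CUBIC)
b=cv2.resize(s["color"][v-50:v+40,u-48:u+48,::-1],(400,375),interpolation=cv2.INTER_CUBIC)
cv2.imwrite(f"pics/{n}.png",np.hstack([a,b]))
E
python3 look.py L1
```

```text
8.05 [0.538  0.0494 0.1241] [ 1.22 -0.48 -1.06] [-0.047 -0.053  0.034] 0.0198
tilt [ 1.e-03  3.e-04 -1.e+00] yaw y -98.04081024996051
tip [0.53803872 0.04944222 0.06752765] [[316.96003467 258.64193306]] [[266.24746251 253.30435069]]
```

View pics/L1.png

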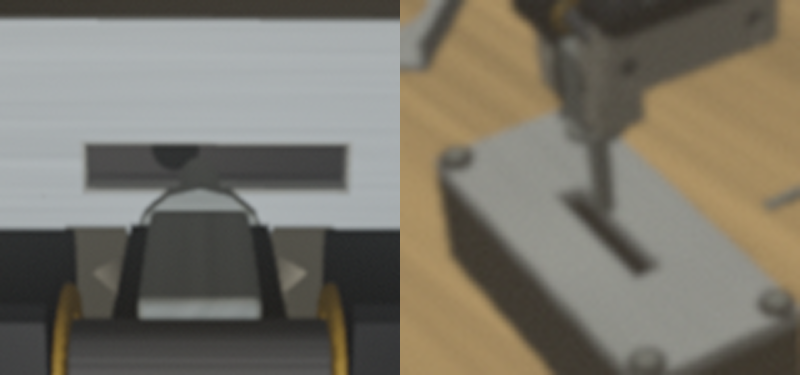

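Call:
{"name": "carry_out", "arguments": {"series": [[[0,0,0,0,0,0],[0,0,0,0,0,0]]]}}

```text
clock: 8.4
tool_pos: [0.5376, 0.0494, 0.1238]
orientation: [-146.6, 90.0, 25.4]
force: [-0.4, -0.6, -2.4]
opening: 0.0197
```

```bash
python3 - <<'E'
from h import *
for i in range(6):
    o=get_obs(); print(o["clock"],o["tool_pos"].round(5),o["force"].round(2)); 
    if i==2:
        s=snapshot("side")
    if i%2: snapshot("top")
R0=rot(o["orientation"]); tip=o["tool_pos"]+R0.apply([.0566,0,0])
u0,v0=210,190
a=cv2.resize(s["color"][v0:v0+100,u0:u0+130,::-1],None,fx=6,fy=6,interpolation=cv2.INTER_CUBIC)
cv2.imwrite("pics/s5.png",a)
pc=lambda P:((proj(s,P)+.5-[u0,v0])*6).round(0)
a_=np.radians(-8.1); yj=np.array([-np.sin(a_),np.cos(a_),0]); xj=np.array([np.cos(a_),np.sin(a_),0])
c=np.array([.5363,.0453,.06])
print("tip",tip,pc(tip),"tip at lid",pc(tip*[1,1,0]+[0,0,.06]))
print("slot corners",pc([c+sx*.0065*xj+sy*.0355*yj for sx in(-1,1) for sy in(-1,1)]))
print("perp mm",1000*(tip-c)@xj,"along",1000*(tip-c)@yj)
E
```

```text
8.4 [0.53762 0.04938 0.12382] [-0.41 -0.62 -2.4 ]
8.4 [0.53762 0.04938 0.12382] [-0.41 -0.62 -2.4 ]
8.45 [0.53759 0.04938 0.12375] [ 0.13 -0.24 -1.46]
8.5 [0.53755 0.04937 0.12371] [ 0.28  0.32 -0.88]
8.55 [0.53754 0.04936 0.12364] [ 0.55  0.01 -1.6 ]
8.55 [0.53754 0.04936 0.12364] [ 0.55  0.01 -1.6 ]
tip [0.53754502 0.04936279 0.06704002] [[340. 385.]] tip at lid [[341. 403.]]
slot corners [[387. 478.]
 [272. 361.]
 [424. 462.]
 [308. 346.]]
perp mm 0.6601463812452023 along 4.19768394506594
```

View pics/s5.png

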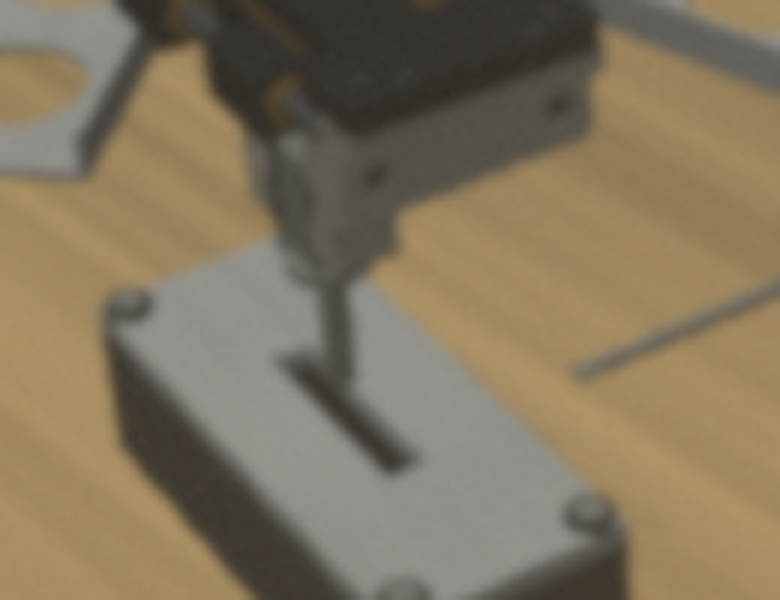

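Call:
{"name": "carry_out", "arguments": {"series": [[[3,0,0.3,0,0,0],[7,0,0.3,0,0,0],[10,0,0.3,0,0,0],[13,0,0.3,0,0,0],[16,0,0.3,0,0,0],[18,0,0.3,0,0,0],[18,0,0.3,0,0,0]]]}}

```text
clock: 9.48
tool_pos: [0.5371, 0.0493, 0.1054]
orientation: [37.6, 90.0, -150.5]
force: [-0.4, 0.4, -1.4]
opening: 0.0199
```

```bash
python3 look.py L2
```

```text
9.475 [0.5371 0.0493 0.1054] [-0.39  0.38 -1.4 ] [-0.03  -0.     0.016] 0.0199
tilt [-3.e-04 -2.e-04 -1.e+00] yaw y -98.03609459183971
tip [0.53711021 0.04932868 0.0487994 ] [[316.95567149 258.66604972]] [[266.66255393 261.37138415]]
```

View pics/L2.png

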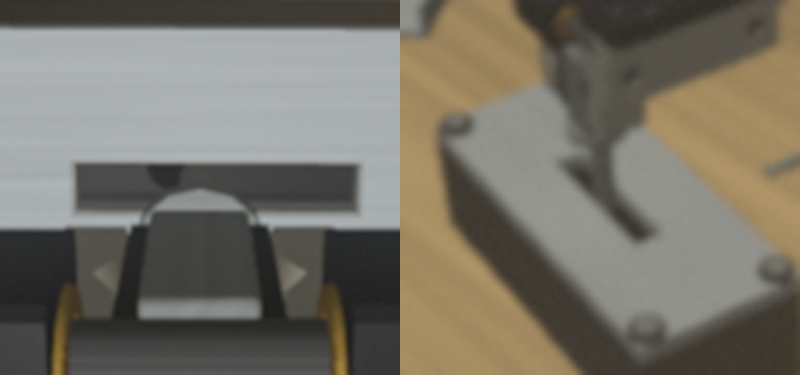

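Call:
{"name": "carry_out", "arguments": {"series": [[[2,0,0,0,0,0],[4,0,0,0,0,0],[5,0,0,0,0,0],[5.5,0,0,0,0,0],[6,0,0,0,0,0]]]}}

```text
clock: 10.2
tool_pos: [0.5373, 0.0494, 0.0995]
orientation: [101.0, 90.0, -87.0]
force: [-0.2, 0.2, -2.3]
opening: 0.0199
```

Call:
{"name": "carry_out", "arguments": {"series": [[[0.3,0,0,0,0,0],[0.6,0,0,0,0,0]]]}}

```text
clock: 10.45
tool_pos: [0.5372, 0.0494, 0.099]
orientation: [-138.4, 90.0, 33.6]
force: [0.2, -0.3, -2.0]
opening: 0.0199
```

Call:
{"name": "carry_out", "arguments": {"series": [[[0.4,0,0,0,0,0],[0.8,0,0,0,0,0]]]}}

```text
clock: 10.7
tool_pos: [0.5373, 0.0494, 0.0984]
orientation: [169.6, 90.0, -18.4]
force: [-1.9, 0.9, 3.4]
opening: 0.0199
```

Call:
{"name": "carry_out", "arguments": {"series": [[[0.4,0,0,0,0,0],[0.4,0,0,0,0,0]]]}}

```text
clock: 10.95
tool_pos: [0.5374, 0.0494, 0.0984]
orientation: [-170.2, 90.0, 1.7]
force: [-1.8, 0.2, 5.5]
opening: 0.0197
```

Contact came at the expected bar height with about 7 N of force. Now I'll slide towards the hole (−tool y).

Call:
{"name": "carry_out", "arguments": {"series": [[[0,-0.5,0,0,0,0],[0,-1.2,0,0,0,0],[0,-2,0,0,0,0],[0,-3,0,0,0,0],[0,-4,0,0,0,0]]]}}

```text
clock: 11.58
tool_pos: [0.538, 0.0531, 0.0981]
orientation: [161.2, 90.0, -26.9]
force: [-1.2, -3.2, 3.4]
opening: 0.0195
```

Call:
{"name": "carry_out", "arguments": {"series": [[[0,-0.7,0,0,0,0],[0,-1.4,0,0,0,0]]]}}

```text
clock: 11.82
tool_pos: [0.5377, 0.0551, 0.0972]
orientation: [-39.1, 90.0, 132.8]
force: [0.1, 0.4, -1.4]
opening: 0.02
```

The force fell back to baseline and z dropped 1.2 mm, so the tip has found the hole's edge. I'll go on towards its centre.

Call:
{"name": "carry_out", "arguments": {"series": [[[0,-0.8,0,0,0,0],[0,-1.6,0,0,0,0],[0,-1.6,0,0,0,0],[0,-1.6,0,0,0,0]]]}}

```text
clock: 12.32
tool_pos: [0.5382, 0.0563, 0.0977]
orientation: [-40.4, 90.0, 131.6]
force: [-0.2, -0.2, -0.3]
opening: 0.0202
```

Call:
{"name": "carry_out", "arguments": {"series": [[[0.5,0,0,0,0,0],[1,0,0,0,0,0],[1.5,0,0,0,0,0]]]}}

```text
clock: 12.7
tool_pos: [0.5382, 0.0563, 0.0962]
orientation: [-26.7, 90.0, 145.3]
force: [-0.0, -0.7, -1.5]
opening: 0.0198
```

Call:
{"name": "carry_out", "arguments": {"series": [[[0.7,0,0,0,0,0],[1.4,0,0,0,0,0],[2.1,0,0,0,0,0]]]}}

```text
clock: 13.08
tool_pos: [0.5382, 0.0563, 0.0941]
orientation: [-10.9, 90.0, 161.0]
force: [-0.4, 0.5, -0.6]
opening: 0.0199
```

Call:
{"name": "carry_out", "arguments": {"series": [[[0.7,0,0,0,0,0],[1.4,0,0,0,0,0],[2.1,0,0,0,0,0]]]}}

```text
clock: 13.45
tool_pos: [0.5382, 0.0563, 0.092]
orientation: [45.2, 90.0, -142.9]
force: [0.2, -0.3, -1.6]
opening: 0.02
```

Call:
{"name": "carry_out", "arguments": {"series": [[[1.5,0,0,0,0,0],[3,0,0,0,0,0],[4.5,0,0,0,0,0],[6,0,0,0,0,0]]]}}

```text
clock: 13.95
tool_pos: [0.5382, 0.0563, 0.0859]
orientation: [28.7, 90.0, -159.4]
force: [0.0, -1.0, -0.5]
opening: 0.0198
```

Call:
{"name": "carry_out", "arguments": {"series": [[[1.5,0,0,0,0,0],[3,0,0,0,0,0],[4.5,0,0,0,0,0],[6,0,0,0,0,0]]]}}

```text
clock: 14.45
tool_pos: [0.5382, 0.0563, 0.08]
orientation: [-93.7, 90.0, 78.3]
force: [0.4, -0.6, -1.4]
opening: 0.02
```

Call:
{"name": "carry_out", "arguments": {"series": [[[1.5,0,0,0,0,0],[3,0,0,0,0,0],[4.5,0,0,0,0,0],[6,0,0,0,0,0]]]}}

```text
clock: 14.95
tool_pos: [0.5382, 0.0563, 0.074]
orientation: [69.7, 90.0, -118.3]
force: [-0.8, 0.1, -0.6]
opening: 0.0197
```

Free so far. 2.4 mm remains to the home height, so I'll take it gently.

Call:
{"name": "carry_out", "arguments": {"series": [[[0.7,0,0,0,0,0],[1.4,0,0,0,0,0],[1.8,0,0,0,0,0]]]}}

```text
clock: 15.32
tool_pos: [0.5382, 0.0563, 0.0722]
orientation: [-115.9, 90.0, 56.1]
force: [-0.7, -0.7, -2.0]
opening: 0.0201
```

Call:
{"name": "carry_out", "arguments": {"series": [[[0.4,0,0,0,0,0],[0.7,0,0,0,0,0],[0.7,0,0,0,0,0]]]}}

```text
clock: 15.7
tool_pos: [0.5382, 0.0563, 0.0716]
orientation: [63.6, 90.0, -124.4]
force: [-0.4, -0.3, -1.7]
opening: 0.0197
```

```bash
python3 look.py L3
```

```text
15.7 [0.5382 0.0563 0.0716] [-0.42 -0.28 -1.68] [-0.042 -0.026  0.032] 0.0197
tilt [-0. -0. -1.] yaw y -98.04066292035527
tip [0.5382022  0.0562893  0.01495702] [[316.98574627 258.64763513]] [[266.22021249 273.07585344]]
```

View pics/L3.png

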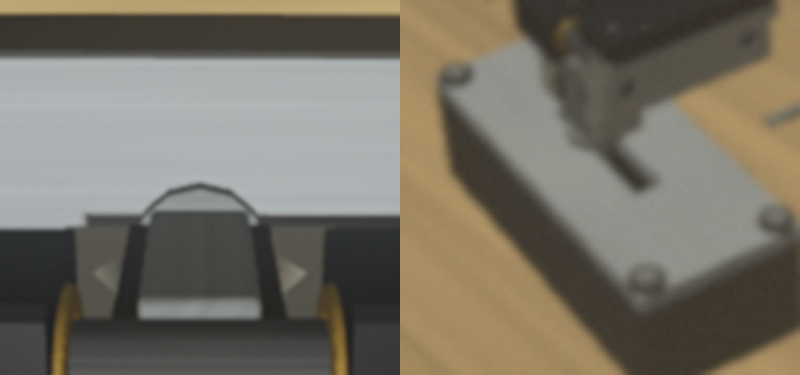

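Call:
{"name": "carry_out", "arguments": {"series": [[[0.3,0,0,0,0,0],[0.3,0,0,0,0,0]]]}}

```text
clock: 16.05
tool_pos: [0.5382, 0.0563, 0.0715]
orientation: [158.6, 90.0, -29.5]
force: [-1.0, -0.3, 2.8]
opening: 0.0199
```

Call:
{"name": "carry_out", "arguments": {"series": [[[0.3,0,0,0,0,0],[0.3,0,0,0,0,0]]]}}

```text
clock: 16.3
tool_pos: [0.5382, 0.0563, 0.0715]
orientation: [-178.2, 90.0, -6.2]
force: [-3.3, 0.5, 6.5]
opening: 0.0199
```

The collar is seated on the lid, with z stopped and about 8 N of force. I'll release.

Call:
{"name": "carry_out", "arguments": {"series": [[[-0.3,0,0,0,0,0],[-0.3,0,0,0,0,0],[-0.3,0,0,0,0,0],[-0.3,0,0,0,0,0],[-0.3,0,0,0,0,0],[-0.3,0,0,0,0,0]]], "hand": -1}}

```text
clock: 17.05
tool_pos: [0.5382, 0.0563, 0.0712]
orientation: [70.7, 90.0, -117.4]
force: [0.6, 0.1, 0.7]
opening: 0.074
```

Call:
{"name": "carry_out", "arguments": {"series": [[[-5,0,0,0,0,0],[-20,0,0,0,0,0],[-50,0,0,0,0,0],[-90,0,0,0,0,0],[-125,0,0,0,0,0],[-140,0,0,0,0,0],[-140,0,0,0,0,0]]]}}

```text
clock: 17.92
tool_pos: [0.5386, 0.0566, 0.2125]
orientation: [-143.1, 89.9, 28.9]
force: [0.1, 0.3, -0.3]
opening: 0.088
```

```bash
python3 - <<'E'
from h import *
o=get_obs(); print(o["clock"],o["tool_pos"].round(4),o["force"].round(2),round(o["opening"],4))
w=snapshot("wrist"); s=snapshot("side")
cv2.imwrite("pics/w9.png",w["color"][:,:,::-1]); cv2.imwrite("pics/s9full.png",s["color"][:,:,::-1])
u0,v0=210,190
cv2.imwrite("pics/s9.png",cv2.resize(s["color"][v0:v0+100,u0:u0+130,::-1],None,fx=6,fy=6,interpolation=cv2.INTER_CUBIC))
p=np.array([.5382,.0563,0])
pc=lambda P:((proj(s,P)+.5-[u0,v0])*6).round(0)
print("side pred handle top/collar base",pc([p+[0,0,.105],p+[0,0,.06]]), "wrist",proj(w,[p+[0,0,.105],p+[0,0,.06]]))
E
```

```text
17.925 [0.5386 0.0566 0.2125] [ 0.1   0.33 -0.33] 0.088
side pred handle top/collar base [[318. 276.]
 [329. 392.]] wrist [[317.85777118 238.27181063]
 [318.0781705  225.02907602]]
```

View pics/s9.png

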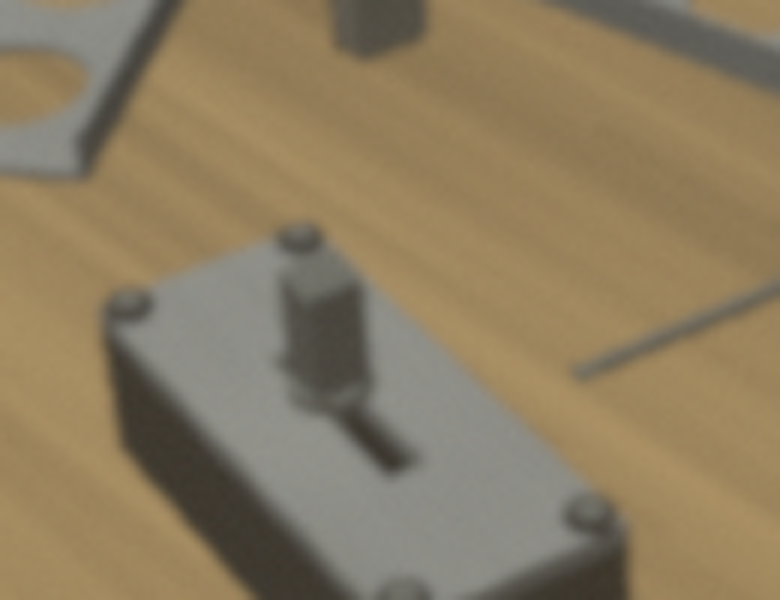

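View pics/w9.png

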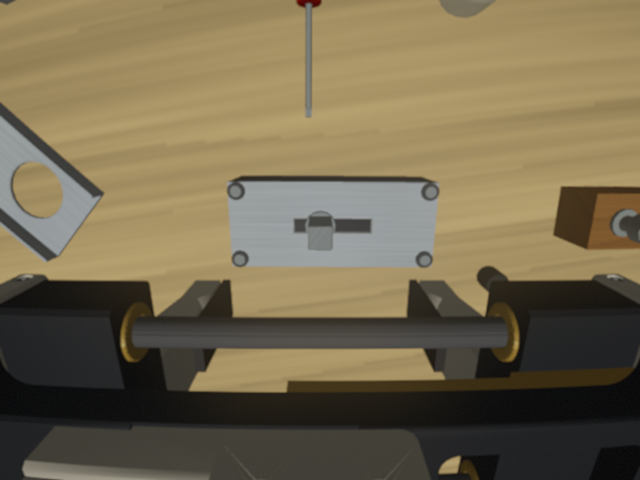

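View pics/s9full.png

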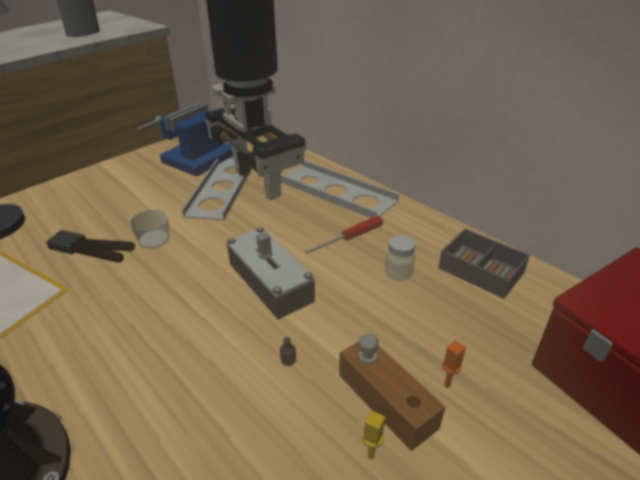

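The pin stands upright in the slot: its handle top is at about (322,275) in the side crop, against (318,276) predicted for home, and the collar is flat on the lid. The gripper is clear, and the spare pin, both look-alikes and the loose items are where they were. I'll hand in.

```bash
python3 -c "
from plant import *
print(close_job())"
```

```text
the job is handed in; nothing more can be done
None
```

The slim square-handled pin is locked in the jig, upright with its collar on the lid. I released it, lifted the gripper clear and handed the job in at about 18 s.

- **Insertion:** The tip went through the slot and met the bar at the expected height with about 7 N. I slid it along until the force vanished and the tip dropped into the hole, about 11 mm from the slot's middle. It then went down freely until the collar met the lid.
- **Forces:** The highest reading was about 8 N, when the collar met the lid. I read the force only at the end of each move, so a brief higher peak between readings can't be ruled out.
- **The hole was visible:** The bar's hole showed through the slot in the wrist picture, so I started feeling a few millimetres short of it instead of searching the whole slot.
- **Last checks:** The final side picture puts the handle top within about 1 pixel of where it should be when home. The collar looks flat on the lid, and the gripper read no load. In that picture, the spare pin, both look-alikes and the things on the bench look unmoved.
- **Disagreement:** The top and wrist cameras differed by up to about 3 mm along the slot. That is a little more than the stated 2 mm calibration and did not affect the fit.

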